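Clear the paste syringes off the repair mat

TASK

Clear the four paste syringes off the repair mat: slide the spent ones, whose plungers are fully home, off the mat's edge into the black waste tub, and slide the ones with the plunger still drawn out right into the open paste box without pressing any paste out; then shut the box's lid. Their nozzles are open, so slide them rather than lifting them, and leave the other things on the bench where they are.

Things in the scene. Friction and masses are not known exactly. Their poses are not given: they have to be found in the camera images.
- platform: raised repair platform, fixed, with a blue silicone mat whose top is 56 mm above the table. Origin: on the table (z = 0) under the middle of the work area; the mat runs from -152 to +252 mm along the platform's x and from -130 to +130 mm along its y. +y points to the paste box, -y to the waste tub; the whole set may stand turned a little
- paste_box: grey insulated box, fixed, against the mat's +y edge. Origin: on the table, middle of its loading side, which faces the mat and has no wall; +y points in. Floor 54.5 mm above the table (1.5 mm below the mat, no sill), from -165 to +165 mm in x and 0 to 230 mm (far wall) in y. Far wall and side walls stand 30 mm above the floor, 6 mm thick
- lid (a joint): angle of the box's clear lid in rad: 0 = shut, 1.57 = upright; starts open at 1.65 to 1.8. 340 mm wide, 234 mm from hinge to free edge, 4 mm thick. A white finger tab (70 x 16 mm) juts from the middle of that edge; a 24 mm lip under it closes the loading side, so it cannot shut on a syringe that sticks out
- lid_hinge (a point): middle of the lid's hinge line, along the box's x, on top of the far wall: 233 mm from the loading side, 84.5 mm above the table. Pushed on its outer face towards the mat the lid (130 g) goes over with a light drag of 0.05 N m; below about 1.0 rad it sinks shut by its own weight in about a second
- waste_tub: black open tub, fixed, against the mat's -y edge. Outside 330 mm (x) by 185 mm (y) by 48 mm high, walls 3 mm, so its rim is 8 mm below the mat. Origin: centre of its underside, on the table; same axes as the platform
- syringe_1: 20 ml paste syringe on the mat, 30 to 100 g; pale barrel 22 mm thick; flange 40 mm wide (level), 23 high, 3 thick. Origin: under mid barrel, on the surface; axis 11.5 mm above. +x points to the nozzle (roughly towards the paste box): front of barrel x = +50 mm, nozzle (8 mm thick) tip +64, flange rear face -53. The four lie side by side along the platform's x, at about -109, -44, 44 and 109 mm, in any order
- plunger_1 (a joint): how far the plunger of syringe_1 is drawn out, in m: about 0 = fully home (spent), 0.044 or more = paste left. Ribbed rod 13 mm wide, ending in a round thumb rest 23 mm across and 3 mm thick, whose rear face is at syringe x = -65 mm minus this value. It moves when pressed with more than about 3 N
- thumb_1 (a point): centre of the rear face of syringe_1's thumb rest, the rearmost point of the syringe
- syringe_2: 20 ml paste syringe on the mat, 30 to 100 g; pale barrel 22 mm thick; flange 40 mm wide (level), 23 high, 3 thick. Origin: under mid barrel, on the surface; axis 11.5 mm above. +x points to the nozzle (roughly towards the paste box): front of barrel x = +50 mm, nozzle (8 mm thick) tip +64, flange rear face -53. The four lie side by side along the platform's x, at about -109, -44, 44 and 109 mm, in any order
- plunger_2 (a joint): how far the plunger of syringe_2 is drawn out, in m: about 0 = fully home (spent), 0.044 or more = paste left. Ribbed rod 13 mm wide, ending in a round thumb rest 23 mm across and 3 mm thick, whose rear face is at syringe x = -65 mm minus this value. It moves when pressed with more than about 3 N
- thumb_2 (a point): centre of the rear face of syringe_2's thumb rest, the rearmost point of the syringe
- syringe_3: 20 ml paste syringe on the mat, 30 to 100 g; pale barrel 22 mm thick; flange 40 mm wide (level), 23 high, 3 thick. Origin: under mid barrel, on the surface; axis 11.5 mm above. +x points to the nozzle (roughly towards the paste box): front of barrel x = +50 mm, nozzle (8 mm thick) tip +64, flange rear face -53. The four lie side by side along the platform's x, at about -109, -44, 44 and 109 mm, in any order
- plunger_3 (a joint): how far the plunger of syringe_3 is drawn out, in m: about 0 = fully home (spent), 0.044 or more = paste left. Ribbed rod 13 mm wide, ending in a round thumb rest 23 mm across and 3 mm thick, whose rear face is at syringe x = -65 mm minus this value. It moves when pressed with more than about 3 N
- thumb_3 (a point): centre of the rear face of syringe_3's thumb rest, the rearmost point of the syringe
- syringe_4: 20 ml paste syringe on the mat, 30 to 100 g; pale barrel 22 mm thick; flange 40 mm wide (level), 23 high, 3 thick. Origin: under mid barrel, on the surface; axis 11.5 mm above. +x points to the nozzle (roughly towards the paste box): front of barrel x = +50 mm, nozzle (8 mm thick) tip +64, flange rear face -53. The four lie side by side along the platform's x, at about -109, -44, 44 and 109 mm, in any order
- plunger_4 (a joint): how far the plunger of syringe_4 is drawn out, in m: about 0 = fully home (spent), 0.044 or more = paste left. Ribbed rod 13 mm wide, ending in a round thumb rest 23 mm across and 3 mm thick, whose rear face is at syringe x = -65 mm minus this value. It moves when pressed with more than about 3 N
- thumb_4 (a point): centre of the rear face of syringe_4's thumb rest, the rearmost point of the syringe
- spudger: black flat nylon pry tool, 150 x 9 x 5 mm, lying on the mat between the second and third syringe, along them; origin under its middle. Not part of the job
- phone: dark blue phone, 148 x 72 x 8 mm, lying on the far part of the mat; origin under its middle. Not part of the job
- flux_jar: amber jar with metal cap, 36 mm across and 28 mm high, on the far part of the mat; origin under its middle. Not part of the job
- tip_cleaner: round dark tin with brass wool, 76 mm across, on the table to the right of the tub; origin under its middle. Not part of the job
- screwdriver: screwdriver, 160 mm, on the table to the right of the tub; not part of the job
- spirit_bottle: white bottle, 64 mm across and 130 mm high, on the table to the right of the tub; not part of the job

How it is judged:
By the outcome, as a careful person would: the job done as asked, in the order asked, and still so for the second after the job is handed in, with the robot touching nothing.
It also fails if it takes over 72 s, if anything falls off the work surface, if the arm or the gripper's body presses on something with over 40 N, if the wrist force passes 120 N, or if a joint passes its speed limit or range.

ROBOT

A 6-joint arm with a two-finger parallel gripper is mounted at the origin on the work surface. World frame = base frame: x ahead of the robot, y to its left, z up, the work surface at z = 0. Lengths are in m, angles in rad, forces in N, time in s.
With the tool pointing down it reaches from about 0.275 to 0.825 m from the base axis. Payload 4.9 kg.
Tool frame: the origin (TCP) lies midway between the tips of the shut fingers; the grasp point (between the pads) lies 19 mm behind it (grip_point_offset is the distance from the TCP to the grasp point, in m); z points along the fingers, y is the line along which they close (so a half turn about z gives the same grasp; the last joint's range is limited). The gripper opens to 85 mm and grips with 20 to 120 N. Pads are 22 mm wide; open, the fingers measure 114 mm over their backs; the gripper's body (76 mm by 85 mm) begins 54 mm behind the grasp point. The pads swing forward as they close: fully open they stand 13 mm farther back than shut.
Start: joints at [1.107, 0.326, -0.193, 1.052, 0, 1.437], TCP at [0.178, 0.52, 0.231] pointing down, gripper open.
Joint ranges: [-2.65, 2.65], [-0.97, 1.79], [-1.3, 1.35], [-1.93, 2.1], [-1.47, 1.37], [-3.14, 3.14]. Speed limits (rad/s): [2.57, 2.57, 3.14, 3.14, 3.14, 3.14].

INTERFACE

Orientations are given as a rotation vector (axis times angle).
In Python, from cell import * gives the robot as it stands. Calls block until the motion is done:
- movep(position, orientation): joint-space move of the TCP to a pose.
- move_l(position, velocity=0.15, rot=None, until_force=None): straight line of the TCP; rot=None keeps the orientation; velocity is the mean speed in m/s. With until_force (N) it stops when the force on the tool has changed by that much, and returns True; else False.
- set_joints(angles): joint-space move.
- let_go() and grab(newtons=None): open the fingers fully, or close them until they stop; newtons is the grip in N (None keeps the last).
- sleep(seconds).
- ik(position, orientation): joint angles nearest the present ones, or None.
- get_state(): the state.
- grab_frame(name): name is "side" or "top" or "wrist"; returns a dict with "img" (420x560x3 uint8, red, green, blue), "fx", "fy", "cx", "cy" (pixels), "cam_to_world" (4x4, takes a point from camera to world coordinates); the wrist camera has in their place "T_tool_cam" (4x4, takes a point from camera to tool coordinates, whose origin is the TCP and whose axes are the flange's). Camera axes: x right, y down, z forward; pixel columns grow to the right and rows downward; lengths in m; the calibration is good to about 2 mm. A picture is of the moment at which its call begins: read the wrist's pose just before it. There is no depth.
A pose or a line that the arm cannot do raises MotionError and nothing moves.
- sign_off(): hands the job in; it is judged then, once.
Trained networks look in the newest picture that a camera, given by its name, has taken for a name from the list of things; names that differ only in an ending like _2 or _b are one class to them, and where a whole thing is asked for, a point or a joint stands for the part that bears it (a point fixed in the world has none). Each returns a list of dicts, best first, with "score" (0 to 1); they miss things now and then, are a little off and sometimes report something else, mostly with a low value. They report only what shows in the picture. A call takes as long as a camera call.
- spot_in(camera, name): "centre" ([column, row] in pixels, amid what is visible of it).
- silhouettes(camera, name): "mask" (420x560 bool, what is visible of it) and "centre" ([column, row] in pixels, amid what is visible of it).
- tip_of(camera, name): "centre" ([column, row] in pixels: a listed point, or the origin of a listed thing).
The state is a dict: "clock": time; "q": joint angles; "joint_velocities": joint speeds; "tau": joint torques, N m; "position": TCP position; "eef_rot": TCP orientation; "contact_force": force on the tool from outside, world axes, zero at the start; "wrist_torque": the same for the moment, N m; "finger_gap": opening from 0.0 (shut) to 1.0 (fully open); "grasp_force": force on a finger pad.
Only numpy, scipy, OpenCV 4.12 (cv2) and the standard library are available. Lean on these libraries where they do the work, as an engineer would, in place of code of your own. Each camera call takes 0.05 s, during which the arm holds its last target. There are 200 camera calls.

## Working session

There is one attempt and no reset: what is moved stays moved. The work goes in short steps, each a Python script; the robot and the scene stay as the last script left them, time stands still between calls to the robot, and variables do not carry over. Pictures are saved under pics/ and viewed, at most 10 in all, crops included, and the job is handed in when it is done.

```bash
mkdir -p pics; cat > h.py <<'E'
from cell import *
import numpy as np, cv2
from scipy.spatial.transform import Rotation as R
def pix2w(f,uv,z,T=None):
    T=np.array(f["cam_to_world"]) if T is None else T
    d=T[:3,:3]@np.array([(uv[0]-f["cx"])/f["fx"],(uv[1]-f["cy"])/f["fy"],1.])
    o=T[:3,3]; return o+d*(z-o[2])/d[2]
E
python3 - <<'E'
from h import *
s=get_state(); print(s["clock"],s["position"],s["eef_rot"],s["finger_gap"])
for c in ("top","side"):
    f=grab_frame(c); cv2.imwrite(f"pics/{c}0.png",f["img"][:,:,::-1])
    print(c,np.round(f["cam_to_world"],3).tolist(),f["fx"],f["cx"],f["cy"])
    for n,z in (("syringe_1",.056),("thumb_1",.0675),("platform",0),("paste_box",0),("waste_tub",0),("spudger",.056),("phone",.056),("flux_jar",.056),("lid_hinge",.0845)):
        for d in tip_of(c,n)[:5]: print(n,np.round(d["centre"],1),round(d["score"],2),np.round(pix2w(f,d["centre"],z),3))
E
```

```text
0.0 [0.17783475 0.51984752 0.23049709] [-5.15565538e-01 -3.09846128e+00  2.58713862e-03] 1.0024485479706067
top [[-0.025, -0.984, 0.176, 0.376], [-1.0, 0.027, 0.008, -0.075], [-0.013, -0.175, -0.984, 1.167], [0.0, 0.0, 0.0, 1.0]] 469.02013029379196 274.9507118053072 207.44944733525816
syringe_1 [248.6 231.3] 0.98 [ 0.518 -0.002  0.056]
syringe_1 [249.2 195.4] 0.97 [ 0.605 -0.004  0.056]
syringe_1 [244.6 256.1] 0.94 [0.459 0.009 0.056]
syringe_1 [250.9 165.9] 0.56 [ 0.679 -0.01   0.056]
thumb_1 [271.9 131.5] 0.63 [ 0.761 -0.063  0.068]
thumb_1 [277.2 165.2] 0.58 [ 0.676 -0.074  0.068]
thumb_1 [278.  194.4] 0.58 [ 0.604 -0.074  0.068]
thumb_1 [291.5 233.1] 0.52 [ 0.51  -0.104  0.068]
thumb_1 [296.3 257.7] 0.46 [ 0.452 -0.113  0.068]
platform [256.1 217.3] 0.61 [ 0.56  -0.017  0.   ]
paste_box [204.1 220. ] 0.8 [0.557 0.114 0.   ]
paste_box [245.8 259.3] 0.36 [0.455 0.01  0.   ]
waste_tub [346.8 209.7] 0.96 [ 0.573 -0.246  0.   ]
waste_tub [202.2 220.7] 0.16 [0.555 0.119 0.   ]
spudger [261.6 211.7] 0.82 [ 0.565 -0.034  0.056]
spudger [245.7 257.2] 0.39 [0.457 0.006 0.056]
phone [268.9 
[... 557 characters left out ...]
.056]
thumb_1 [270.3 218. ] 0.7 [ 0.513 -0.109  0.068]
thumb_1 [247.1 227.8] 0.66 [ 0.454 -0.118  0.068]
thumb_1 [303.6 196.1] 0.57 [ 0.611 -0.074  0.068]
thumb_1 [325.8 191. ] 0.42 [ 0.668 -0.078  0.068]
platform [277.9 203.6] 0.72 [ 0.563 -0.023  0.   ]
platform [334.4 141.3] 0.3 [0.795 0.138 0.   ]
paste_box [260.6 168.3] 0.92 [0.561 0.11  0.   ]
waste_tub [313.9 272.9] 0.74 [ 0.571 -0.245  0.   ]
spudger [283.1 189.3] 0.44 [ 0.576 -0.028  0.056]
phone [357.1 171.2] 0.79 [ 0.775 -0.036  0.056]
flux_jar [336.9 144. ] 0.61 [0.768 0.074 0.056]
flux_jar [246.3 226.9] 0.53 [ 0.455 -0.106  0.056]
flux_jar [290.6 180.4] 0.48 [ 0.604 -0.006  0.056]
lid_hinge [232.8  97.6] 0.73 [0.553 0.325 0.085]
```

View pics/top0.png

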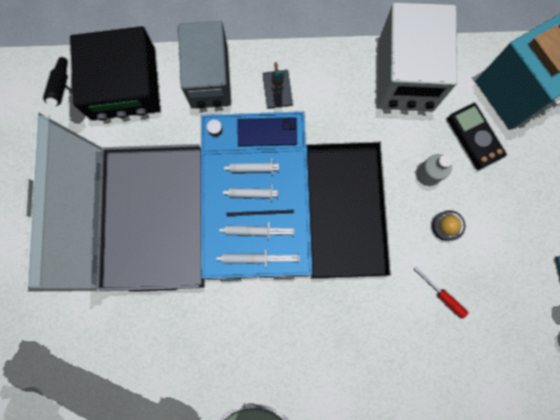

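View pics/side0.png

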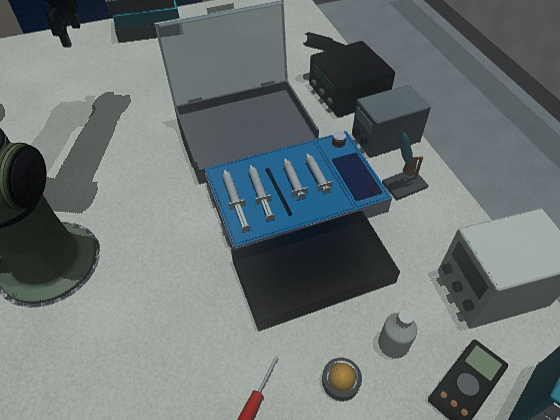

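The near two syringes (world x≈0.457 and 0.515) are drawn and go to the box. The far two (x≈0.608 and 0.675) are home and go to the tub. I'll grip each barrel at mat level and slide it, taking the far outer one first with a slight outward offset so the fingers clear its neighbour.

```bash
cat >> h.py <<'E'
P0=np.array([.563,-.020]); a=np.deg2rad(2.1); X=np.array([np.cos(a),np.sin(a)]); Y=np.array([-X[1],X[0]])
W=lambda x,y,z: np.r_[P0+x*X+y*Y,z]        # platform -> world
def down(d,s=1):   # tool x along +-d (xy)
    d=np.r_[np.array(d)/np.linalg.norm(d),0]*s; z=np.array([0,0,-1.]); return R.from_matrix(np.c_[d,np.cross(z,d),z]).as_rotvec()
def st(t):
    s=get_state(); print(t,round(s["clock"],1),np.round(s["position"],3),"gap",round(s["finger_gap"],3),"gf",round(s["grasp_force"],1),"F",np.round(s["contact_force"],1))
E
python3 - <<'E'
from h import *
print(down(Y,1),down(Y,-1))
for p in (W(.109,0,.15),W(.095,-.222,.03),W(-.09,.26,.06),W(0,.4,.42),W(0,.4,.24),W(-.109,0,.06)):
    for s in (1,-1):
        q=ik(p,down(Y,s)); print(np.round(p,3),s,None if q is None else np.round(q,2))
E
```

```text
[2.18036069 2.26177622 0.        ] [ 2.26177622 -2.18036069  0.        ]
[ 0.672 -0.016  0.15 ] 1 [-0.13  0.61  0.05  1.01  0.    1.4 ]
[ 0.672 -0.016  0.15 ] -1 [-0.13  0.61  0.05  1.01  0.   -1.74]
[ 0.666 -0.238  0.03 ] 1 [-0.45  0.78  0.04  0.83  0.    1.09]
[ 0.666 -0.238  0.03 ] -1 [-0.45  0.78  0.04  0.83  0.   -2.06]
[0.464 0.237 0.06 ] 1 [ 0.33  0.46 -0.49  0.62  0.    1.86]
[0.464 0.237 0.06 ] -1 [ 0.33  0.46 -0.49  0.62  0.   -1.28]
[0.548 0.38  0.42 ] 1 [0.5  0.56 0.64 1.65 0.   2.03]
[0.548 0.38  0.42 ] -1 [ 0.5   0.56  0.64  1.65  0.   -1.11]
[0.548 0.38  0.24 ] 1 [0.5  0.55 0.17 1.2  0.   2.03]
[0.548 0.38  0.24 ] -1 [ 0.5   0.55  0.17  1.2   0.   -1.11]
[ 0.454 -0.024  0.06 ] 1 [-0.22  0.36 -0.66  0.55  0.    1.32]
[ 0.454 -0.024  0.06 ] -1 [-0.22  0.36 -0.66  0.55  0.   -1.82]
```

```bash
cat > go.py <<'E'
from h import *
def pick(o,thumb,off,back=.015,ztcp=.060,look=None):
    """o,thumb: world xy; off: offset along platform x; grips `back` behind mid barrel"""
    o=np.array(o); d=o-np.array(thumb); d/=np.linalg.norm(d); g=o-back*d+off*X; r=down(d)
    movep(np.r_[g,.14],r)
    if look: cv2.imwrite(look,grab_frame("wrist")["img"][:,:,::-1])
    st("above"); move_l(np.r_[g,ztcp],.12); st("low"); grab(20); st("grip"); return d
E
python3 - <<'E'
from go import *
move_l([.125,.365,.26],.35)
movep([.36,.03,.25],down(Y)); st("swung")
pick((.675,-.010),(.672,-.076),.008,look="pics/w1.png")
E
```

```text
swung 3.1 [0.36  0.031 0.25 ] gap 0.995 gf 0.0 F [-0.4 -0.6  0.4]
above 4.5 [ 0.682 -0.024  0.141] gap 1.003 gf 0.0 F [-0.9 -0.3  0.2]
low 5.3 [ 0.683 -0.025  0.061] gap 1.001 gf 0.0 F [-0.4 -0.2  0.1]
grip 5.9 [ 0.682 -0.025  0.06 ] gap 0.246 gf 21.7 F [-0.7  0.1  2.8]
```

View pics/w1.png

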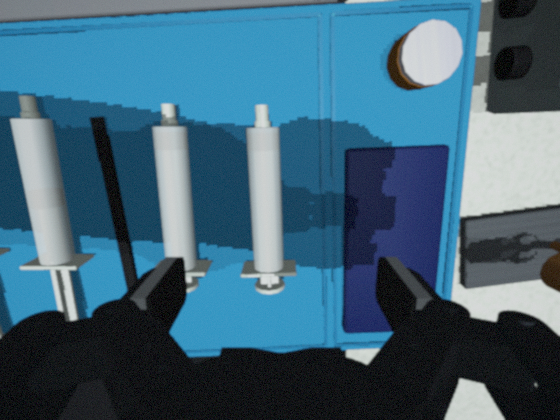

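```bash
cat >> go.py <<'E'
def plat(p): v=np.array(p[:2])-P0; return v@X,v@Y
def waste(xend):
    p=get_state()["position"]; x,y=plat(p)
    move_l(W(x,-.165,p[2]),.13); st("edge")
    move_l(W(xend,-.237,p[2]),.13,rot=down(Y)); move_l(W(xend,-.237,.014),.1,until_force=8); st("in tub")
    let_go(); move_l(W(xend,-.237,.15),.25); st("out")
E
python3 - <<'E'
from go import *
waste(.095)
f=grab_frame("top"); cv2.imwrite("pics/top1.png",f["img"][90:310,180:400,::-1].repeat(2,0).repeat(2,1))
for d in tip_of("top","syringe_1")[:5]: print(np.round(d["centre"],1),round(d["score"],2),np.round(pix2w(f,d["centre"],.056),3))
E
```

```text
edge 7.3 [ 0.688 -0.18   0.06 ] gap 0.247 gf 21.6 F [-0.2 -0.3 -0.8]
in tub 8.6 [ 0.667 -0.253  0.014] gap 0.246 gf 21.5 F [ 0.3 -0.  -0.1]
out 9.9 [ 0.666 -0.253  0.149] gap 0.998 gf 0.0 F [-0.7 -0.  -1.4]
[245.9 232.1] 0.96 [0.516 0.005 0.056]
[250.7 192.5] 0.93 [ 0.612 -0.008  0.056]
[246.2 257.4] 0.79 [0.456 0.005 0.056]
```

View pics/top1.png

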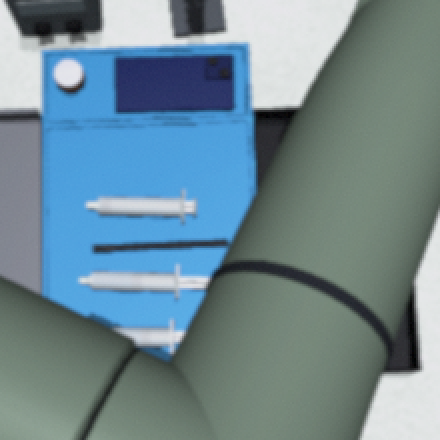

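The far syringe is off the mat; the arm hides the tub in this view. The other three and the spudger have not moved. Next is the second spent one.

```bash
python3 - <<'E'
from go import *
pick((.610,-.008),(.6085,-.074),.006)
waste(.004)
# next: near outer
d=pick((.4565,.010),(.453,-.115),-.010)
f=grab_frame("top"); cv2.imwrite("pics/top2.png",f["img"][90:310,20:400,::-1].repeat(2,0).repeat(2,1))
E
```

```text
above 11.0 [ 0.616 -0.024  0.14 ] gap 0.998 gf 0.0 F [-0.2  0.3  0.3]
low 11.8 [ 0.616 -0.023  0.061] gap 1.003 gf 0.0 F [-0.1  0.1  0.1]
grip 12.4 [ 0.616 -0.023  0.06 ] gap 0.246 gf 21.7 F [-0.7  0.4  2.3]
edge 13.8 [ 0.622 -0.182  0.06 ] gap 0.247 gf 21.5 F [ 0.6 -0.8  0.2]
in tub 15.2 [ 0.576 -0.256  0.014] gap 0.246 gf 21.5 F [ 0.1  0.3 -0.6]
out 16.6 [ 0.575 -0.256  0.149] gap 0.998 gf 0.0 F [ 0.  -0.7 -0.4]
above 17.6 [ 0.447 -0.006  0.14 ] gap 0.994 gf 0.0 F [0.5 0.3 0.2]
low 18.5 [ 0.447 -0.006  0.06 ] gap 0.998 gf 0.0 F [-0.4 -0.3  0.9]
grip 19.1 [ 0.447 -0.005  0.06 ] gap 0.245 gf 21.5 F [0.2 1.3 5.1]
```

View pics/top2.png

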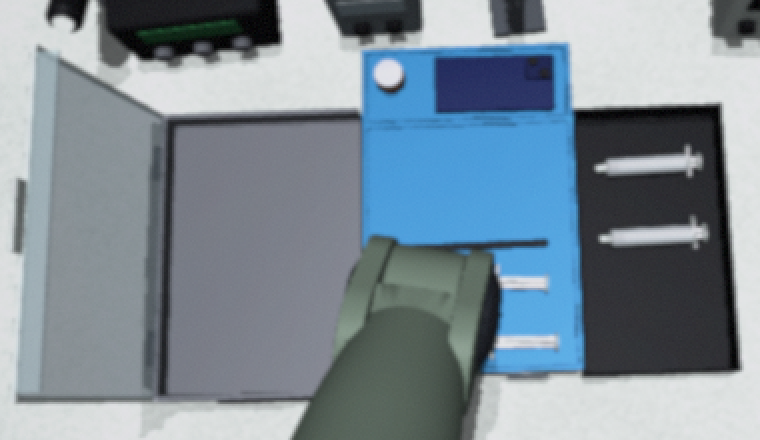

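Both spent syringes lie in the tub (crop ≈(650,163) and (655,234)). The spudger, phone and jar have not moved. Now the first drawn syringe goes into the box.

```bash
cat >> go.py <<'E'
def box(xend,yend=.265):
    p=get_state()["position"]; x,y=plat(p)
    move_l(W(x,.17,p[2]),.12); st("entering")
    move_l(W(x,yend,p[2]-.0005),.12,rot=down(Y)); move_l(W(xend,yend,p[2]-.0015),.1); st("in box")
    let_go(); move_l(W(xend,yend,.16),.25); st("out")
E
python3 - <<'E'
from go import *
box(-.090)
d=pick((.515,.000),(.5115,-.106),-.006)
f=grab_frame("side"); cv2.imwrite("pics/side2.png",f["img"][60:300,130:430,::-1].repeat(2,0).repeat(2,1))
E
```

```text
entering 20.5 [0.441 0.145 0.06 ] gap 0.247 gf 21.2 F [-0.   0.3  0.9]
in box 21.9 [0.464 0.241 0.059] gap 0.244 gf 21.2 F [ 0.9 -0.3  1.8]
out 23.1 [0.464 0.242 0.16 ] gap 0.994 gf 0.0 F [-0.2  0.3 -0.1]
above 24.1 [ 0.508 -0.014  0.139] gap 1.001 gf 0.0 F [ 1.1 -0.4 -1.1]
low 24.9 [ 0.509 -0.015  0.061] gap 1.0 gf 0.0 F [0.4 0.1 1. ]
grip 25.5 [ 0.509 -0.015  0.06 ] gap 0.243 gf 21.7 F [-0.5  0.1  4.6]
```

View pics/side2.png

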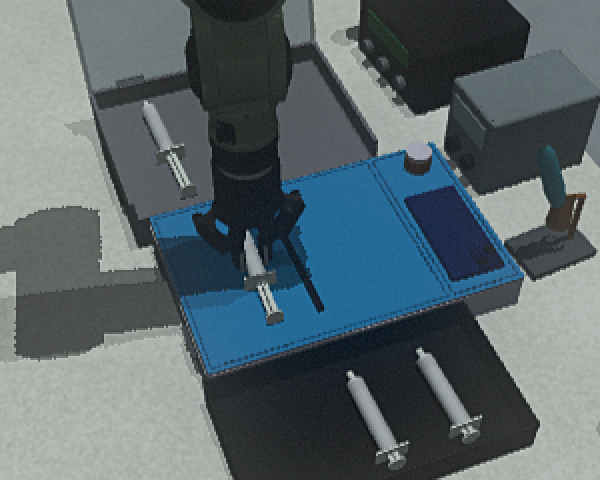

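The first drawn syringe is fully inside the box with its plunger still out (crop ≈(165,150)), and the second is gripped. Next I'll slide it in and check.

```bash
python3 - <<'E'
from go import *
box(.012)
movep(W(-.05,.06,.40),down(Y)); st("high")
f=grab_frame("top")
for n,z in (("syringe_1",.0545),("thumb_1",.066),("lid_hinge",.0845)):
    for d in tip_of("top",n)[:4]: w=pix2w(f,d["centre"],z); print(n,round(d["score"],2),np.round(w,3),np.round(plat(w),3))
f=grab_frame("side"); cv2.imwrite("pics/side3.png",f["img"][0:240,130:430,::-1].repeat(2,0).repeat(2,1))
E
```

```text
entering 27.1 [0.503 0.148 0.06 ] gap 0.249 gf 21.3 F [-0.5  0.5  0.8]
in box 28.8 [0.565 0.246 0.059] gap 0.241 gf 24.0 F [1.3 0.3 0.8]
out 30.0 [0.566 0.245 0.161] gap 0.997 gf 0.0 F [ 0.7 -1.2 -0.8]
high 31.2 [0.511 0.039 0.398] gap 1.003 gf 0.0 F [ 0.3 -0.4  0.5]
syringe_1 0.84 [ 0.561 -0.236  0.054] [-0.01  -0.216]
syringe_1 0.61 [ 0.662 -0.232  0.054] [ 0.092 -0.216]
thumb_1 0.62 [ 0.663 -0.29   0.066] [ 0.09  -0.273]
thumb_1 0.56 [ 0.568 -0.293  0.066] [-0.005 -0.273]
lid_hinge 0.66 [ 0.563 -0.234  0.085] [-0.008 -0.214]
```

View pics/side3.png

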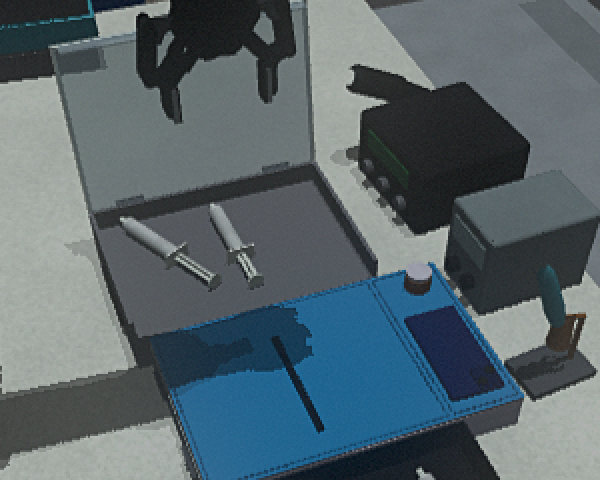

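Both drawn syringes are well inside the box (crop ≈(165,250) and (235,245)) with their plungers out. The first has turned slightly. Now the lid.

```bash
python3 - <<'E'
from go import *
r=down(Y); x=-.10
grab(20)
for p in ((.06,.43),(.485,.43),(.485,.265)):
    q=ik(W(x,*p),r); print(p,None if q is None else np.round(q,2))
move_l(W(x,.06,.43),.2); move_l(W(x,.485,.43),.25); st("over")
print(move_l(W(x,.485,.265),.15,until_force=10)); st("behind")
print(move_l(W(x,.36,.265),.10,until_force=15)); st("push")
print(move_l(W(x,.21,.235),.10,until_force=15)); st("end")
move_l(W(x,.10,.33),.2); sleep(1); st("away")
f=grab_frame("side"); cv2.imwrite("pics/side4.png",f["img"][0:300,100:475,::-1].repeat(2,0).repeat(2,1))
E
```

```text
(0.06, 0.43) [-0.08  0.11  0.02  1.49  0.    1.45]
(0.485, 0.43) [0.69 0.49 0.56 1.64 0.   2.22]
(0.485, 0.265) [0.69 0.48 0.13 1.22 0.   2.22]
over 34.5 [0.445 0.46  0.43 ] gap -0.001 gf 0.0 F [-0.2 -0.6 -0.6]
False
behind 35.8 [0.446 0.461 0.266] gap -0.003 gf 0.0 F [-0.4  0.4  0.1]
False
push 37.2 [0.45  0.337 0.265] gap 0.003 gf 0.0 F [-0.9 -0.6 -0.3]
False
end 38.9 [0.455 0.187 0.235] gap -0.003 gf 0.0 F [ 0.5 -0.  -0.9]
away 40.8 [0.459 0.076 0.33 ] gap -0.001 gf 0.0 F [-0.1 -0.  -0.5]
```

View pics/side4.png

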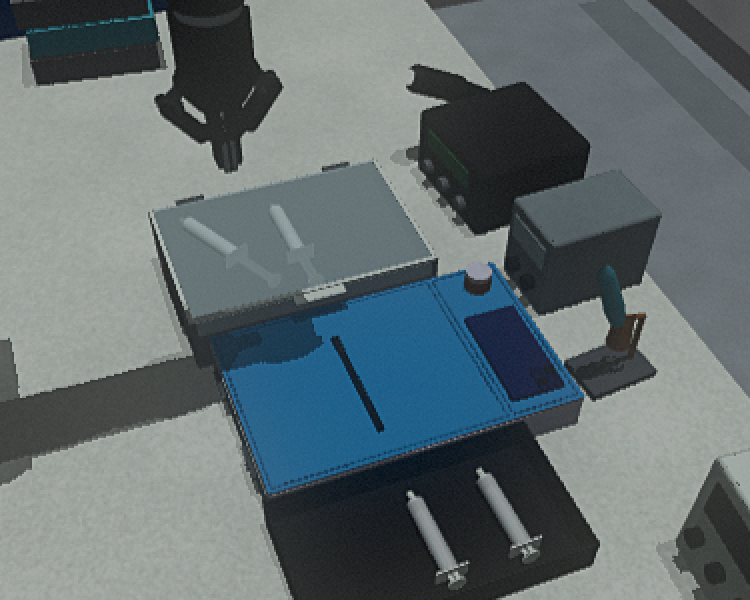

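```bash
python3 - <<'E'
from go import *
f=grab_frame("side"); T=np.linalg.inv(f["cam_to_world"])
for x in (0,-.17,.17):
  for th in (0,.06,.12):
    r=.242 if x==0 else .234
    c=T@np.r_[W(x,.363-r*np.cos(th),.0865+r*np.sin(th)),1]
    u=np.array([f["fx"]*c[0]/c[2]+f["cx"],f["fy"]*c[1]/c[2]+f["cy"]]); print(x,th,np.round((u-[100,0])*2,0))
E
```

```text
0 0 [319. 296.]
0 0.06 [319. 288.]
0 0.12 [318. 279.]
-0.17 0 [190. 328.]
-0.17 0.06 [188. 320.]
-0.17 0.12 [186. 311.]
0.17 0 [436. 258.]
0.17 0.06 [436. 250.]
0.17 0.12 [437. 241.]
```

```bash
python3 -c "
from cell import *
print(sign_off())"
```

```text
the job is handed in; nothing more can be done
None
```

The two spent syringes are in the waste tub, the two drawn ones are in the paste box with their plungers still out, and the lid is shut; handed in after about 41 s, with the spudger, phone and jar not visibly moved.

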